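# Lift the glue kettle off its tilting stand for washing up

### The arm

A 6-joint arm with a two-finger parallel gripper is mounted at the origin on the work surface. World frame = base frame: x ahead of the robot, y to its left, z up, the work surface at z = 0. Lengths are in m, angles in rad, forces in N, time in s.
With the tool pointing down it reaches from about 0.35 to 0.85 m from the base axis. Payload 8.1 kg.
Tool frame: the origin (TCP) lies at the very end of the fingers, on their centre line; the grasp point (between the pads) lies 19 mm behind it; z points along the fingers, y is the direction in which the jaws open and shut (so a half turn about z gives the same grasp; the last joint's range is limited). The gripper opens to 93 mm and grips with 3 to 60 N. Pads are 15 mm wide; open, the fingers measure 128 mm over their backs; the gripper's body (75 mm by 188 mm) begins 65 mm behind the grasp point.
Start: joints at [1.216, 0.13, 1.488, -0, 1.523, -0.085], TCP at [0.16, 0.578, 0.219] pointing down, gripper open.
Joint ranges: [-2.96, 2.96], [-0.89, 2.26], [0.02, 2.5], [-1.34, 4.48], [0, 2.73], [-2.66, 2.66]. Speed limits (rad/s): [2.39, 2.39, 2.79, 3.14, 3.14, 3.14].

### API

Orientations are given as a rotation vector (axis times angle).
In Python, from plant import * gives the robot as it stands.
- The arm moves only by the tool apply_moves, never from a script. Its argument "commands" is one flat list of numbers, 7 for each row, row after row: the shift along the world's x, y, z in cm, then the turn, a rotation vector about the world's x, y, z in rad, then the finger opening in cm, from 0 to 9.3. A call has 1 to 8 rows; each row shifts and turns the pose as measured when the row begins; what a row does not reach is not made up. A row lasts 1/8 s, in which the tool goes at most 62.5 mm and 10.7 degrees, less where a joint would pass 70% of its speed; a pose out of reach is approached as far as the arm can. A call with a gripper value outside its range is refused whole. The fingers move at their own pace and stop on an object; "squeeze" is the grip in N (left out, the last holds). Time passes only in rows, so rows that do not move let the fingers close. It gives the time, the measured TCP pose, the force and the opening at its end, in the units of the state.
- read_state(): the state, without advancing time (a new reading comes with each control period).
- read_camera(name): name is "side" or "top" or "wrist"; returns (picture, depth): 420x560x3 uint8, blue, green, red; 420x560 float32, m along the optical axis (not along the pixel's ray), 0 where there is no reading.
- camera_model(name): a dict with "intrinsics" (3x3 intrinsics, pixels), "R" (3x3) and "t" (3): a world point X has camera coordinates R X + t. Camera axes: x right, y down, z forward; pixel columns grow to the right and rows downward; lengths in m; the calibration is good to about 2 mm. A picture is of the moment at which its call begins: read the wrist's pose just before it. camera_model takes no time and is no camera call; for the wrist camera it gives the pose at the moment of the call.
- close_job(): hands the job in, once; it reports no verdict.
Trained networks look in the newest picture that a camera, given by its name, has taken for a name from the list of things; names that differ only in an ending like _2 or _b are one class to them, and where a whole thing is asked for, a point or a joint stands for the part that bears it (a point fixed in the world has none). Each returns a list of dicts, best first, with "conf" (0 to 1); they miss things now and then, are a little off and sometimes report something else, mostly with a low value. They report only what shows in the picture. A call takes as long as a camera call. They do not tell look-alikes from the thing itself.
- find_in(query, camera): "point" ([x, y, z] in m, in the coordinates of the camera as it stood for that picture, good to about 4 mm: the middle of the surface that is visible of it).
- cut_out(query, camera): "mask" (420x560 bool, what is visible of it).
- spot_point(query, camera): "point" ([x, y, z] in m, in the coordinates of the camera as it stood for that picture, good to about 4 mm: a listed point, or the origin of a listed thing).
The state is a dict: "t": time; "q": joint angles; "dq": joint speeds; "joint_torque": joint torques, N m; "tool_pos": TCP position; "orientation": TCP orientation; "force": force on the tool from outside, world axes, zero at the start; "wrist_torque": the same for the moment, N m; "opening": finger opening in m.
Only numpy, scipy, OpenCV 4.12 (cv2) and the standard library are available. Lean on these libraries where they do the work, as an engineer would, in place of code of your own. Each camera call takes 0.05 s, during which the arm holds its last target. There are 200 camera calls.

### The job

The empty glue kettle has to go for washing. Swing both red-knobbed keepers of the tilting stand right out of the way while the kettle still hangs there, lift the kettle off its pivots by the wooden grip without letting it swing, tip or catch on the stand, and set it down gently, standing upright on the floor of the white wash tray beside the blue cup. Leave the bottle, the tin, the cup and the roller where they are, and leave both keepers swung out.

Things in the scene. Friction and masses are not known exactly. Their poses are not given: they have to be found in the camera images.
- stand: Green steel tilting stand, fixed to the bench, left or right, turned. Dark base plate 150 (its x) x 200 (its y) x 10 mm. Origin: centre of the plate's underside, on the bench; z up. Two upright cheek plates 12 mm thick, centred at y = +76 and -76 mm; x from -32 to +40 mm (-51 to +59 mm below z = 60 mm); tops at z = 125 mm. The kettle's pivot pins lie in slots in the cheeks; it lifts off straight up.
- seat (a point): Point on the stand midway between the slots, 105 mm above the bench: where the middle of the kettle's pivot axis lies while it hangs there. Same axes as the stand. Each cheek's slot is 17 mm wide (x), centred on x = 0, open at the top (20 mm above this point), its floor 6 mm below this point. A keeper on each cheek top bars the slot until it is swung out.
- keeper_l (a joint): Left keeper (the stand's +y cheek): flat steel bar 72 x 14 x 6 mm on the cheek top, turning level about an upright pin at stand x = +22, y = +76 mm. Radians: 0 = shut, the bar pointing along the stand's -x over the slot; grows as it swings outward, away from the kettle (to +y), up to 1.75; slot free from 0.9. About 1 N at the knob moves it; friction holds it where it is left.
- keeper_r (a joint): Right keeper (the stand's -y cheek), mirror image of the left: pin at stand x = +22, y = -76 mm; 0 = shut, the bar pointing along the stand's -x over the slot; grows as it swings outward (to the stand's -y), up to 1.75.
- keeper_l_knob (a point): Middle of the left keeper's red knob: an upright round peg 14 mm in diameter, 36 mm tall, on the bar 56 mm from the keeper's pin; foot 132 mm and top 168 mm above the bench, this point 153 mm.
- keeper_r_knob (a point): Middle of the right keeper's red knob, the same upright peg, on the bar 56 mm from its pin; this point 153 mm above the bench.
- kettle: Open steel glue kettle, about 0.4 to 0.65 kg; hangs upright and swings freely on its pins. Origin: centre of its underside; z up, y along the pins. Diameter 90 mm at the foot, 110 mm at the rim, 100 mm tall; a pouring lip reaches x = -70 mm. A fixed steel bail (6 mm bars at y = +60 and -60 mm) rises from the pin bosses to a wooden grip over the mouth.
- kettle_mid (a point): Centre of the kettle's body, 50 mm above its underside.
- kettle_pivot (a point): Middle of the kettle's pivot axis, 66 mm above its underside. Brass pins of 12 mm diameter along the kettle's y, their ends 88 mm to either side of this point; inside of the cheeks, bosses of 22 mm diameter end 66 mm to either side.
- kettle_grip (a point): Centre of the kettle's wooden grip, 142 mm above its underside: a square bar 22 mm wide (kettle's x), 22 mm high, 80 mm long (kettle's y), rigid with the kettle. The rim of the open mouth lies 42 mm below this point.
- tray: White open wash tray, stays put: 300 mm (its x) x 220 mm (its y), 40 mm high, walls and floor 5 mm thick. Origin: centre of its underside, on the bench. The blue cup stands in its +x half; the -x half is free for the kettle (about x = -55 mm, y = 0), whose pins then lie above the walls.
- cup_mid (a point): Middle of the blue mixing cup standing in the wash tray: 70 mm in diameter, 85 mm tall, this point half-way up. Leave it.
- bottle_mid (a point): Middle of the white glue bottle with blue nozzle, standing between stand and tray: 66 mm in diameter, 210 mm tall, this point half-way up. Leave it.
- tin_mid (a point): Middle of the tin with a yellow band, standing between stand and tray: 80 mm in diameter, 100 mm tall, this point half-way up. Leave it.
- roller_mid (a point): Middle of the grey sleeve of the glue roller lying beyond the work: sleeve 52 mm in diameter, 180 mm long, black handle. Leave it.
Not all that is in view belongs to the job. What is shaped like the kettle but pink is not meant. Leave any orange look-alike of the stand alone.

How it is judged:
On the way, in this order (a step that is already met when the one before it is completed fails the run):
1. both keepers are swung out (beyond 0.9 rad) while the kettle still hangs in the stand (value of joint each of keeper_l, keeper_r above 0.9 rad and distance between kettle_pivot and seat below 0.012 m), for 0.2 s.
2. the kettle is lifted clear of the slots, upright (z of kettle_pivot in the frame of seat above 0.035 m and angle between kettle_pivot's own z axis and vertical below 0.2 rad), for 0.1 s.
At the end, for the whole second after the job is handed in: The kettle stands upright (within 0.08 rad) and at rest on the floor of the wash tray (its underside within 5 mm of the floor, its foot inside the walls), both keepers are left beyond 0.9 rad, and cup, bottle, tin and roller are within 25 mm of where they began (z of kettle in the frame of tray between 0 and 0.01 m and x of kettle in the frame of tray between -0.11 and 0.11 m and y of kettle in the frame of tray between -0.07 and 0.07 m and angle between kettle's own z axis and vertical below 0.08 rad and linear speed of kettle below 0.02 m/s and angular speed of kettle below 0.2 rad/s and value of joint each of keeper_l, keeper_r above 0.9 rad and distance of each of cup_mid, bottle_mid, tin_mid, roller_mid from where it was at the start of the episode below 0.025 m); the robot touches nothing.
It fails at once if the kettle swings or tips more than 0.2 rad (about 11 degrees) (angle between kettle's own z axis and vertical above 0.2 rad).
It fails at once if the kettle catches on the stand or its keepers with more than 30 N (contact force between kettle and stand above 30 N).
It fails at once if the kettle is dropped (falls unheld at more than 0.35 m/s) or banged down on the tray with more than 100 N (contact force between kettle and tray above 100 N or (contact force between kettle and the fingers below 0.5 N and linear speed of kettle above 0.35 m/s)).
It fails at once if the bottle, tin, cup or roller is moved more than 25 mm (distance of any of cup_mid, bottle_mid, tin_mid, roller_mid from where it was at the start of the episode above 0.025 m).
It also fails if it takes over 72 s, if anything falls off the work surface, if the arm or the gripper's body presses on something with over 40 N, if the wrist force passes 120 N, or if a joint passes its speed limit or range.

## Working session

There is one attempt and no reset: what is moved stays moved. The work goes in short steps, Python scripts to look and compute and a tool call to move; the robot and the scene stay as the last step left them, time stands still between calls to the robot, and variables do not carry over. Pictures are saved under pics/ and viewed, about 8 in all and at most 12, crops included, and the job is handed in when it is done.

Besides the shell and the picture viewer there is one more tool, called after "Emit:" by a JSON object that holds its "api" and its "payload", one argument or row to a line. apply_moves: Moves the arm, as the interface text tells. Its arguments: {"type":"object","properties":{"commands":{"type":"array"},"squeeze":{"type":"number"}},"required":["commands"]}

```bash
mkdir -p pics; ls; cat > h.py <<'E'
from plant import *
import numpy as np, cv2
def w(p,c,m=None):
    m=m or camera_model(c); return np.array(m["R"]).T@(np.array(p)-np.array(m["t"]))
E
python3 - <<'E'
from h import *
s=read_state();print(s["t"],s["tool_pos"],s["orientation"])
ims=[]
for c in ["side","top"]:
    im,d=read_camera(c);ims.append(im);m=camera_model(c)
    print(c,"cam at",-np.array(m["R"]).T@m["t"])
    for q in ["stand","seat","keeper_l_knob","keeper_r_knob","kettle","kettle_grip","kettle_pivot","tray","cup_mid","bottle_mid","tin_mid","roller_mid"]:
        print(q,[(round(r["conf"],2),np.round(w(r["point"],c,m),3).tolist()) for r in spot_point(q,c)[:3]])
    cv2.imwrite(f"pics/{c}.png",im)
E
```

```text
pics
0.0 [0.1596856  0.57775171 0.21758366] [-4.22447046e-01 -3.11262581e+00  2.86879037e-03]
side cam at [0.44960192 1.47844463 1.08116083]
stand [(0.89, [0.523, 0.276, 0.001]), (0.65, [0.302, 0.517, 0.002])]
seat [(0.74, [0.306, 0.516, 0.107])]
keeper_l_knob [(0.65, [0.279, 0.599, 0.151]), (0.62, [0.499, 0.352, 0.153])]
keeper_r_knob [(0.49, [0.249, 0.446, 0.151])]
kettle [(0.79, [0.528, 0.271, 0.041]), (0.66, [0.735, 0.263, 0.0])]
kettle_grip [(0.85, [0.53, 0.268, 0.18])]
kettle_pivot [(0.66, [0.734, 0.269, 0.066]), (0.62, [0.527, 0.27, 0.102])]
tray [(0.56, [0.48, -0.245, 0.001])]
cup_mid [(0.58, [0.577, -0.269, 0.047])]
bottle_mid [(0.78, [0.457, -0.001, 0.104])]
tin_mid [(0.61, [0.619, 0.006, 0.047])]
roller_mid [(0.65, [0.801, 0.019, 0.03])]
top cam at [0.24319397 0.09489633 1.53802703]
stand [(0.59, [0.3, 0.518, 0.002])]
seat [(0.87, [0.299, 0.514, 0.105])]
keeper_l_knob [(0.65, [0.275, 0.598, 0.153]), (0.57, [0.5, 0.352, 0.158])]
keeper_r_knob [(0.59, [0.261, 0.452, 0.152]), (0.58, [0.492, 0.196, 0.154])]
kettle [(0.79, [0.736, 0.266, 0.0]), (0.74, [0.525, 0.271, 0.037])]
kettle_grip [(0.96, [0.736, 0.264, 0.144]), (0.78, [0.528, 0.271, 0.185]), (0.59, [0.502, 0.347, 0.162])]
kettle_pivot [(0.86, [0.528, 0.267, 0.108]), (0.61, [0.734, 0.265, 0.071])]
tray [(0.83, [0.479, -0.245, -0.001])]
cup_mid [(0.73, [0.573, -0.268, 0.045]), (0.58, [0.525, 0.274, 0.043]), (0.44, [0.458, 0.001, 0.105])]
bottle_mid [(0.86, [0.459, 0.003, 0.107])]
tin_mid [(0.82, [0.623, 0.008, 0.048])]
roller_mid [(0.88, [0.801, 0.022, 0.028])]
```

View pics/top.png

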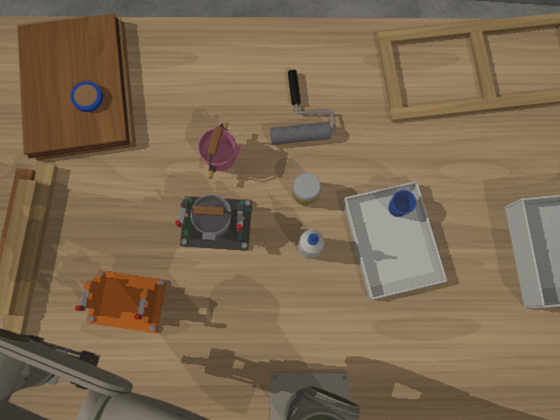

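View pics/side.png

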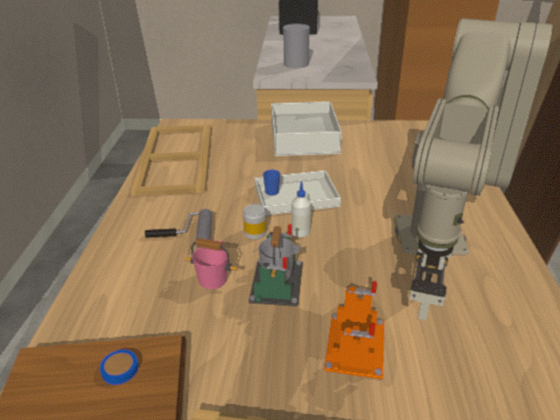

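```bash
cat >> h.py <<'E'
def cloud(c,d,mask):
    m=camera_model(c);K=np.array(m["intrinsics"]);v,u=np.nonzero(mask&(d>0));z=d[v,u]
    P=np.stack([(u-K[0,2])/K[0,0]*z,(v-K[1,2])/K[1,1]*z,z],1)
    return (P-np.array(m["t"]))@np.array(m["R"]),u,v
E
python3 - <<'E'
from h import *
for c in ["top","side"]:
    im,d=read_camera(c); np.save(c+"_d.npy",d)
    b,g,r=[im[...,i].astype(int) for i in range(3)]
    red=((r>110)&(g<60)&(b<60)&(r>3*g)).astype(np.uint8)
    n,l,st,ce=cv2.connectedComponentsWithStats(red)
    for i in range(1,n):
        if st[i,4]<6: continue
        X,u,v=cloud(c,d,l==i); print(c,"red",st[i,4],np.round(ce[i]),np.round(np.median(X,0),3),np.round(X.min(0),3),np.round(X.max(0),3))
    for q in ["kettle_grip","tray","stand"]:
        for o in cut_out(q,c)[:3]:
            X,u,v=cloud(c,d,o["mask"])
            if q=="kettle_grip": X=X[X[:,2]>.165]
            if q=="tray": X=X[X[:,2]>.033]
            if q=="stand": X=X[(X[:,2]<.03)]
            if len(X)<10: continue
            rc=cv2.minAreaRect(X[:,:2].astype(np.float32)); print(c,q,round(o["conf"],2),len(X),np.round(np.array(rc[0]),4),np.round(rc[1],3),round(rc[2],1),np.round(X[:,2].max(),3))
E
```

```text
top red 12 [178. 222.] [0.498 0.353 0.169] [0.494 0.349 0.166] [0.502 0.358 0.176]
top red 14 [239. 226.] [0.488 0.192 0.167] [0.484 0.187 0.162] [0.492 0.197 0.173]
top red 13 [ 77. 308.] [0.277 0.597 0.168] [0.274 0.594 0.166] [0.282 0.601 0.175]
top red 15 [136. 316.] [0.257 0.448 0.168] [0.252 0.443 0.163] [0.262 0.451 0.174]
top kettle_grip 0.58 318 [0.5285 0.2695] [0.117 0.023] 86.7 0.202
top tray 0.6 730 [ 0.4798 -0.2447] [0.301 0.222] 13.4 0.091
top stand 0.94 1493 [0.5296 0.2812] [0.224 0.156] 84.9 0.03
top stand 0.74 3044 [0.3025 0.535 ] [0.238 0.157] 80.9 0.03
top stand 0.25 11 [0.5089 0.2425] [0.011 0.068] 46.5 0.014
side red 20 [289. 229.] [0.491 0.198 0.153] [0.487 0.185 0.141] [0.494 0.202 0.169]
side red 32 [284. 262.] [0.5   0.361 0.158] [0.494 0.353 0.139] [0.503 0.367 0.169]
side red 35 [374. 287.] [0.258 0.454 0.157] [0.253 0.447 0.138] [0.262 0.459 0.171]
side red 52 [372. 328.] [0.278 0.603 0.16 ] [0.273 0.594 0.137] [0.284 0.61  0.172]
side kettle_grip 0.77 169 [0.5295 0.2871] [0.104 0.022] 86.4 0.195
side tray 0.78 324 [ 0.4674 -0.1815] [0.307 0.37 ] 11.4 0.211
side stand 0.94 1076 [0.5258 0.1874] [0.378 0.153] 86.8 0.03
side stand 0.77 2139 [0.2918 0.4477] [0.354 0.155] 82.0 0.03
```

Emit:
{"api": "apply_moves", "payload": {
  "commands": [4.2,-2.5,0.5,0,0,-0.17,4.4,4.2,-2.8,0.5,0,0,-0.17,4.4,4.2,-2.8,0.5,0,0,-0.17,4.4,4.2,-2.8,0.5,0,0,-0.17,4.4,4.2,-2.8,0,0,0,-0.17,4.4,4.2,-2.8,0,0,0,-0.17,4.4,4.2,-2.8,0,0,0,-0.17,4.4,4.2,-2.8,0,0,0,-0.17,4.4],
  "squeeze": 10
}}

```text
t: 2.7
tool_pos: [0.502, 0.3518, 0.24]
orientation: [-2.324, -2.113, -0.005]
force: [-0.4, 1.0, -0.6]
opening: 0.0435
```

Emit:
{"api": "apply_moves", "payload": {
  "commands": [0,0,0,0,0,0,4.4]
}}

```text
t: 2.82
tool_pos: [0.5046, 0.3492, 0.2397]
orientation: [2.33, 2.106, 0.005]
force: [-0.4, 0.9, -1.1]
opening: 0.0437
```

```bash
cat >> h.py <<'E'
from scipy.spatial.transform import Rotation as Ro
def tool():
    s=read_state();R=Ro.from_rotvec(s["orientation"]).as_matrix()
    print("t",round(s["t"],2),"tcp",np.round(s["tool_pos"],4),"toolz",np.round(R[:,2],3),"jaw",np.round(R[:,1],3),"F",np.round(s["force"],1),"op",round(s["opening"],4),"q",np.round(s["q"],2))
def reds(c,im,d):
    b,g,r=[im[...,i].astype(int) for i in range(3)]
    red=((r>100)&(g<60)&(b<60)&(r>3*g)).astype(np.uint8)
    n,l,st,ce=cv2.connectedComponentsWithStats(red)
    for i in range(1,n):
        if st[i,4]<15: continue
        X,u,v=cloud(c,d,l==i)
        if len(X)<5: continue
        T=X[X[:,2]>X[:,2].max()-.01]; print(c,"red",st[i,4],np.round(ce[i]),"med",np.round(np.median(X,0),3),"top",np.round((T.min(0)+T.max(0))/2,4),np.round(np.ptp(T,axis=0),3))
E
python3 - <<'E'
from h import *
tool();im,d=read_camera("wrist");reds("wrist",im,d);cv2.imwrite("pics/w1.png",im)
for q in ["keeper_l_knob","keeper_r_knob","kettle_grip","seat"]:
    print(q,[(round(r["conf"],2),np.round(w(r["point"],"wrist"),4).tolist()) for r in spot_point(q,"wrist")[:3]])
E
```

```text
t 2.83 tcp [0.5046 0.3492 0.2397] toolz [ 0.003  0.001 -1.   ] jaw [ 0.995 -0.101  0.003] F [-0.4  0.9 -1.1] op 0.0437 q [ 0.52  0.16  1.42 -0.    1.56  0.62]
wrist red 335 [271. 212.] med [0.498 0.358 0.167] top [0.4974 0.355  0.1642] [0.011 0.012 0.01 ]
wrist red 355 [279. 395.] med [0.488 0.197 0.162] top [0.4878 0.1932 0.1637] [0.011 0.012 0.01 ]
keeper_l_knob []
keeper_r_knob [(0.62, [0.4878, 0.1926, 0.1514])]
kettle_grip [(0.7, [0.5235, 0.272, 0.1787])]
seat []
```

View pics/w1.png

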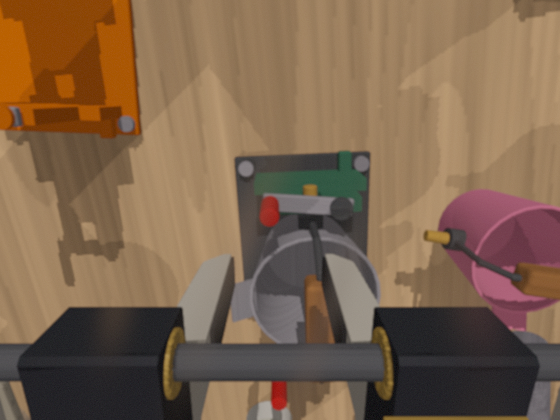

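Emit:
{"api": "apply_moves", "payload": {
  "commands": [-0.65,0.45,0,0,0,0.04,4.4,0,0,-4,0,0,0,4.4,0,0,-3.5,0,0,0,4.4,0,0,-2.4,0,0,0,4.4,0,0,0,0,0,0,4.4],
  "squeeze": 10
}}

```text
t: 3.7
tool_pos: [0.4891, 0.3628, 0.1406]
orientation: [-2.257, -2.184, -0.01]
force: [-0.1, 0.6, 0.0]
opening: 0.0442
```

Emit:
{"api": "apply_moves", "payload": {
  "commands": [0.7,-0.7,0,0,0,0,4.4,0,0,0,0,0,0,4.4]
}}

```text
t: 3.95
tool_pos: [0.4969, 0.3569, 0.1434]
orientation: [-2.254, -2.188, -0.015]
force: [0.6, 0.6, -0.4]
opening: 0.0439
```

Emit:
{"api": "apply_moves", "payload": {
  "commands": [0.1,-0.3,-0.3,0,0,0,1.0,0,0,0,0,0,0,1.0,0,0,0,0,0,0,1.0,0,0,0,0,0,0,1.0],
  "squeeze": 10
}}

```text
t: 4.45
tool_pos: [0.4994, 0.3541, 0.1427]
orientation: [2.254, 2.187, 0.021]
force: [1.3, 0.3, -1.0]
opening: 0.0135
```

Emit:
{"api": "apply_moves", "payload": {
  "commands": [0.45,1.45,0,0,0,0,1.0,0.95,1.4,0,0,0,0,1.0,1.3,1.05,0,0,0,0,1.0,0,0,0,0,0,0,1.0]
}}

```text
t: 4.95
tool_pos: [0.5231, 0.3967, 0.1426]
orientation: [-2.25, -2.186, -0.015]
force: [3.9, -3.6, 0.5]
opening: 0.0137
```

Emit:
{"api": "apply_moves", "payload": {
  "commands": [1.0,0.2,0,0,0,0,1.0,1.2,0.1,0,0,0,0,1.0,0.9,0,0,0,0,0,1.0,0,0,0,0,0,0,1.0]
}}

```text
t: 5.45
tool_pos: [0.552, 0.4031, 0.1426]
orientation: [-2.243, -2.184, -0.015]
force: [0.8, 2.1, 0.3]
opening: 0.0138
```

Emit:
{"api": "apply_moves", "payload": {
  "commands": [0,0,0,0,0,0,4.4,0,0,0,0,0,0,4.4,0,0,0,0,0,0,4.4,0,0,4,0,0,0,4.4,0,0,4,0,0,0,4.4,-1,-2,2,0,0,0,4.4,-2,-5,0,0,0,0,4.4,-1.7,-5,0,0,0,0,4.4]
}}

```text
t: 6.45
tool_pos: [0.5031, 0.28, 0.2439]
orientation: [-2.242, -2.189, -0.011]
force: [0.8, -0.1, 0.6]
opening: 0.044
```

Emit:
{"api": "apply_moves", "payload": {
  "commands": [-1,-5,0,0,0,0,4.4,0,-2,0,0,0,0,4.4,0,0,0,0,0,0,4.4,0,0,0,0,0,0,4.4]
}}

```text
t: 6.95
tool_pos: [0.4918, 0.2057, 0.2453]
orientation: [-2.247, -2.186, -0.014]
force: [-0.4, -0.0, -0.3]
opening: 0.0444
```

```bash
python3 - <<'E'
from h import *
tool();im,d=read_camera("wrist");reds("wrist",im,d);im,d=read_camera("top");reds("top",im,d);cv2.imwrite("pics/t2.png",cv2.resize(im[150:300,140:300],None,fx=4,fy=4))
E
```

```text
t 6.95 tcp [0.4918 0.2057 0.2453] toolz [ 0.002  0.011 -1.   ] jaw [ 1.    -0.027  0.002] F [-0.4 -0.  -0.3] op 0.0444 q [ 0.29 -0.07  1.64  0.01  1.56  0.32]
wrist red 410 [275. 234.] med [0.489 0.195 0.166] top [0.4886 0.1915 0.164 ] [0.012 0.012 0.01 ]
top red 17 [136. 316.] med [0.257 0.447 0.17 ] top [0.2573 0.4471 0.1698] [0.01  0.011 0.01 ]
```

Emit:
{"api": "apply_moves", "payload": {
  "commands": [-0.2,-1.3,0,0,0,0,4.4,0,0,-3.5,0,0,0,4.4,0,0,-3,0,0,0,4.4,0,0,0,0,0,0,4.4]
}}

```text
t: 7.55
tool_pos: [0.4896, 0.193, 0.1788]
orientation: [-2.242, -2.192, -0.013]
force: [-0.6, 0.4, 0.1]
opening: 0.044
```

Emit:
{"api": "apply_moves", "payload": {
  "commands": [0,0,-2,0,0,0,4.4,0,-0.1,-1.6,0,0,0,4.4,0,0,0,0,0,0,1.0,0,0,0,0,0,0,1.0,0,0,0,0,0,0,1.0,0,0,0,0,0,0,1.0]
}}

```text
t: 8.3
tool_pos: [0.4898, 0.1924, 0.1437]
orientation: [-2.241, -2.192, -0.015]
force: [-9.4, -0.1, 1.8]
opening: 0.0132
```

Emit:
{"api": "apply_moves", "payload": {
  "commands": [0.2,-1.5,0,0,0,0,1.0,0.7,-1.4,0,0,0,0,1.0,1.0,-1.0,0,0,0,0,1.0,0,0,0,0,0,0,1.0]
}}

```text
t: 8.8
tool_pos: [0.5053, 0.1505, 0.1437]
orientation: [-2.237, -2.191, -0.002]
force: [5.5, 4.2, -5.9]
opening: 0.0134
```

Emit:
{"api": "apply_moves", "payload": {
  "commands": [1.0,-0.6,0,0,0,0,1.0,1.1,-0.4,0,0,0,0,1.0,1.2,-0.2,0,0,0,0,1.0,0.7,0,0,0,0,0,1.0,0,0,0,0,0,0,1.0]
}}

```text
t: 9.43
tool_pos: [0.5448, 0.1341, 0.1438]
orientation: [-2.238, -2.19, 0.01]
force: [0.6, 0.5, -1.1]
opening: 0.0141
```

Emit:
{"api": "apply_moves", "payload": {
  "commands": [0,0,0,0,0,0,4.4,0,0,0,0,0,0,4.4,0,0,0,0,0,0,4.4,0,0,4,0,0,0,4.4,0,0,4,0,0,0,4.4,0,2,3.5,0,0,0,4.4,-0.7,4.5,0,0,0,0,4.4,-0.7,4.5,0,0,0,0,4.4]
}}

```text
t: 10.42
tool_pos: [0.5304, 0.2458, 0.2641]
orientation: [-2.243, -2.186, 0.004]
force: [-0.0, 0.3, 0.4]
opening: 0.0437
```

Emit:
{"api": "apply_moves", "payload": {
  "commands": [0,2,0,0,0,0,6,0,0,0,0,0,0,6,0,0,0,0,0,0,6]
}}

```text
t: 10.8
tool_pos: [0.5299, 0.268, 0.2642]
orientation: [-2.239, -2.191, 0.003]
force: [0.5, -0.4, -0.1]
opening: 0.0594
```

```bash
python3 - <<'E'
from h import *
tool()
for c in ["wrist","side"]:
    im,d=read_camera(c);reds(c,im,d);cv2.imwrite(f"pics/{c}3.png",im if c=="wrist" else cv2.resize(im[180:330,200:360],None,fx=4,fy=4))
    for o in cut_out("kettle_grip",c)[:3]:
        X,u,v=cloud(c,d,o["mask"]);X=X[X[:,2]>.182]
        if len(X)>20: rc=cv2.minAreaRect(X[:,:2].astype(np.float32));print(c,len(X),rc,X[:,2].max(),np.median(X,0),"px",u.mean(),v.mean())
    print([(round(r["conf"],2),np.round(w(r["point"],c),4).tolist()) for r in spot_point("kettle_grip",c)[:3]])
E
```

```text
t 10.8 tcp [0.5299 0.268  0.2642] toolz [-0.008  0.005 -1.   ] jaw [ 1.    -0.022 -0.008] F [ 0.5 -0.4 -0.1] op 0.0594 q [0.38 0.1  1.43 0.01 1.61 0.4 ]
wrist red 329 [308.  20.] med [0.551 0.399 0.167] top [0.5507 0.399  0.1669] [0.012 0.012 0.005]
wrist red 167 [298. 335.] med [0.543 0.142 0.145] top [0.5435 0.1413 0.1505] [0.011 0.004 0.01 ]
wrist 3449 ((0.5269153118133545, 0.2693325877189636), (0.09514407813549042, 0.022072089836001396), 86.51513671875) 0.1931984883631397 [0.52719756 0.27339201 0.19086194] px 272.4003719447396 194.64485919234858
[(0.88, [0.5277, 0.2683, 0.1789]), (0.69, [0.7373, 0.2602, 0.1405])]
side red 16 [273. 219.] med [0.544 0.145 0.155] top [0.5446 0.1428 0.1612] [0.003 0.015 0.008]
side red 38 [265. 273.] med [0.551 0.407 0.156] top [0.5517 0.405  0.1655] [0.009 0.012 0.009]
side red 34 [374. 287.] med [0.258 0.453 0.155] top [0.2575 0.4511 0.1655] [0.007 0.012 0.01 ]
side red 53 [372. 328.] med [0.278 0.603 0.16 ] top [0.2782 0.5999 0.166 ] [0.01  0.012 0.008]
[(0.91, [0.7325, 0.2605, 0.1422]), (0.6, [0.5321, 0.2687, 0.1807])]
```

View pics/wrist3.png

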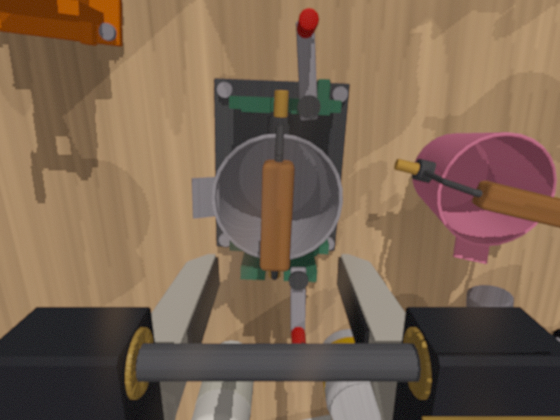

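View pics/side3.png

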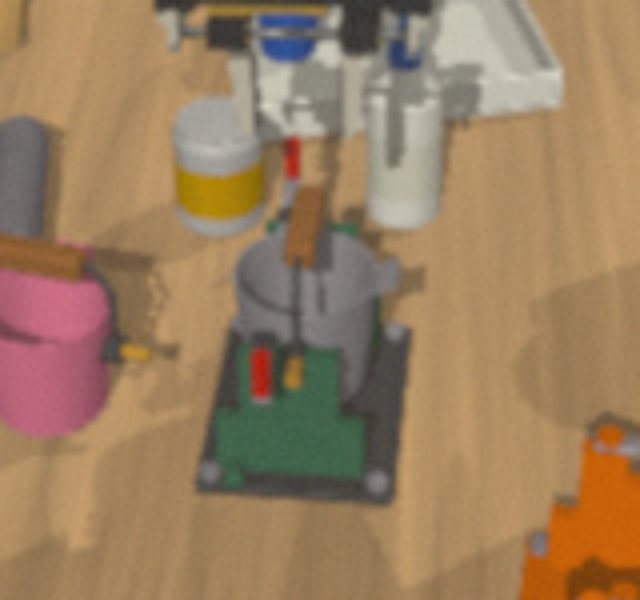

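Emit:
{"api": "apply_moves", "payload": {
  "commands": [-0.25,0.1,0,-0.005,-0.008,-0.04,5,0,0,0,0,0,0,5,0,0,-3,0,0,0,5,0,0,-3,0,0,0,5,0,0,0,0,0,0,5]
}}

```text
t: 11.72
tool_pos: [0.5284, 0.2675, 0.2042]
orientation: [2.29, 2.151, 0.004]
force: [-0.4, -1.5, 0.0]
opening: 0.0499
```

```bash
python3 - <<'E'
from h import *
tool()
E
```

```text
t 11.72 tcp [0.5284 0.2675 0.2042] toolz [ 0.002  0.001 -1.   ] jaw [ 0.998 -0.062  0.002] F [-0.4 -1.5  0. ] op 0.0499 q [0.38 0.11 1.53 0.   1.49 0.44]
```

Emit:
{"api": "apply_moves", "payload": {
  "commands": [-0.1,0.2,-2,0,0,0,5,0,0,-1.6,0,0,0,5,0,0,-0.3,0,0,0,5,0,0,0,0,0,0,5]
}}

```text
t: 12.22
tool_pos: [0.5287, 0.27, 0.1654]
orientation: [2.288, 2.151, 0.009]
force: [0.3, -0.2, 0.5]
opening: 0.05
```

Emit:
{"api": "apply_moves", "payload": {
  "commands": [-0.1,0,-0.2,0,0,0,3.0,0,0,0,0,0,0,2.6,0,0,0,0,0,0,2.3,0,0,0,0,0,0,1.5,0,0,0,0,0,0,1.5],
  "squeeze": 6
}}

```text
t: 12.85
tool_pos: [0.5282, 0.2704, 0.165]
orientation: [2.287, 2.151, 0.012]
force: [-0.7, 0.6, -1.0]
opening: 0.0221
```

Emit:
{"api": "apply_moves", "payload": {
  "commands": [0,0,0,0,0,0,1.5,0,0,0,0,0,0,1.5,0,0,0.3,0,0,0,1.5,0,0,0.4,0,0,0,1.5,0,0,0,0,0,0,1.5],
  "squeeze": 50
}}

```text
t: 13.48
tool_pos: [0.5271, 0.2698, 0.1704]
orientation: [2.288, 2.151, 0.007]
force: [0.0, -0.6, -5.8]
opening: 0.0218
```

```bash
python3 - <<'E'
from h import *
tool();print(read_state()["wrist_torque"])
E
```

```text
t 13.47 tcp [0.5271 0.2698 0.1704] toolz [ 0.004  0.002 -1.   ] jaw [ 0.998 -0.062  0.003] F [ 0.  -0.6 -5.8] op 0.0218 q [0.39 0.13 1.58 0.   1.43 0.45]
[-0.04007364  0.05954624  0.00575807]
```

Emit:
{"api": "apply_moves", "payload": {
  "commands": [0,0,0.8,0,0,0,1.5,0,0,1,0,0,0,1.5,0,0,1,0,0,0,1.5,0,0,1.2,0,0,0,1.5,0,0,1.2,0,0,0,1.5,0,0,1.5,0,0,0,1.5,0,0,1.5,0,0,0,1.5,0,0,1.5,0,0,0,1.5]
}}

```text
t: 14.48
tool_pos: [0.5266, 0.2697, 0.274]
orientation: [2.289, 2.151, 0.006]
force: [0.0, -0.8, -5.8]
opening: 0.0216
```

Emit:
{"api": "apply_moves", "payload": {
  "commands": [0,0,2,0,0,0,1.5,0,0,2,0,0,0,1.5,0,0,2,0,0,0,1.5,0,0,2,0,0,0,1.5,0,0,1.5,0,0,0,1.5,0,0,1,0,0,0,1.5,0,0,0,0,0,0,1.5]
}}

```text
t: 15.35
tool_pos: [0.5269, 0.2697, 0.3879]
orientation: [2.288, 2.15, 0.011]
force: [0.6, -0.1, -4.7]
opening: 0.0217
```

```bash
python3 - <<'E'
from h import *
tool();im,d=read_camera("side");reds("side",im,d);cv2.imwrite("pics/side4.png",im)
E
```

```text
t 15.35 tcp [0.5269 0.2697 0.3879] toolz [ 0.007  0.004 -1.   ] jaw [ 0.998 -0.062  0.006] F [ 0.6 -0.1 -4.7] op 0.0217 q [0.39 0.1  1.22 0.   1.82 0.45]
side red 36 [265. 273.] med [0.551 0.406 0.158] top [0.5514 0.4057 0.1656] [0.009 0.012 0.01 ]
side red 34 [374. 287.] med [0.258 0.453 0.155] top [0.2575 0.4532 0.1656] [0.006 0.013 0.01 ]
side red 52 [372. 328.] med [0.278 0.604 0.16 ] top [0.2782 0.6006 0.1673] [0.011 0.015 0.008]
```

View pics/side4.png

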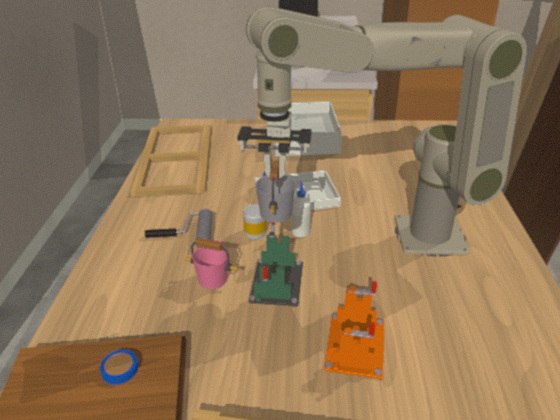

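Emit:
{"api": "apply_moves", "payload": {
  "commands": [0,-1,0,0,0,0,1.5,0,-2,0,0,0,0,1.5,0,-2.8,0,0,0,0,1.5,0,-3,0,0,0,0,1.5,0,-3,0,0,0,0,1.5,-0.3,-3,0,0,0,0,1.5,-0.4,-3,0,0,0,0,1.5,-0.5,-3,0,0,0,0,1.5]
}}

```text
t: 16.4
tool_pos: [0.5108, 0.0477, 0.3811]
orientation: [-2.29, -2.15, 0.005]
force: [0.7, -0.5, -4.8]
opening: 0.0214
```

Emit:
{"api": "apply_moves", "payload": {
  "commands": [-0.6,-3,0,0,0,0,1.5,-0.6,-3,0,0,0,0,1.5,-0.6,-3,0,0,0,0,1.5,-0.6,-3,0,0,0,0,1.5,-0.6,-3,0,0,0,0,1.5,-0.6,-3,0,0,0,0,1.5,-0.6,-2,0,0,0,0,1.5,-0.6,-1,0,0,0,0,1.5]
}}

```text
t: 17.4
tool_pos: [0.4529, -0.179, 0.3775]
orientation: [-2.299, -2.137, 0.013]
force: [0.5, -0.3, -5.5]
opening: 0.0217
```

```bash
python3 - <<'E'
from h import *
tool()
E
```

```text
t 17.4 tcp [ 0.4529 -0.179   0.3775] toolz [-0.008 -0.004 -1.   ] jaw [ 0.997 -0.073 -0.008] F [ 0.5 -0.3 -5.5] op 0.0217 q [-0.48 -0.18  1.51 -0.01  1.82 -0.41]
```

Emit:
{"api": "apply_moves", "payload": {
  "commands": [-0.7,-2,0,0,-0.008,0,1.5,-0.7,-2,0,0,0,0,1.5,-0.7,-1.9,0,0,0,0,1.5,-0.3,-0.8,-1,0,0,0,1.5,0,0,-2,0,0,0,1.5,0,0,-2.5,0,0,0,1.5,0,0,-2.5,0,0,0,1.5,0,0,-1,0,0,0,1.5]
}}

```text
t: 18.4
tool_pos: [0.4238, -0.2474, 0.2818]
orientation: [2.302, 2.136, -0.002]
force: [-0.6, 0.2, -4.5]
opening: 0.0218
```

```bash
python3 - <<'E'
from h import *
tool();im,d=read_camera("side")
print([(round(r["conf"],2),np.round(w(r["point"],"side"),4).tolist()) for r in spot_point("kettle","side")[:3]])
im,d=read_camera("top")
print([(round(r["conf"],2),np.round(w(r["point"],"top"),4).tolist()) for r in spot_point("kettle","top")[:3]])
cv2.imwrite("pics/w5.png",im[140:330,250:500])
E
```

```text
t 18.4 tcp [ 0.4238 -0.2474  0.2818] toolz [-0.001 -0.002 -1.   ] jaw [ 0.997 -0.075 -0.   ] F [-0.6  0.2 -4.5] op 0.0218 q [-0.63 -0.19  1.69 -0.    1.64 -0.56]
[(0.82, [0.4215, -0.2474, 0.1571]), (0.76, [0.7333, 0.2626, 0.0003])]
[(0.89, [0.7338, 0.2671, 0.0004]), (0.6, [0.4224, -0.2473, 0.16])]
```

Emit:
{"api": "apply_moves", "payload": {
  "commands": [0,-0.7,-1,0,0,0,1.5,0,0,-2,0,0,0,1.5,0,0,-2.2,0,0,0,1.5,0,0,-2,0,0,0,1.5,0,0,-1.5,0,0,0,1.5,0,0,-1,0,0,0,1.5,0,0,-0.3,0,0,0,1.5,0,0,0,0,0,0,1.5]
}}

```text
t: 19.6
tool_pos: [0.4252, -0.2566, 0.18]
orientation: [2.298, 2.131, -0.0]
force: [0.3, 0.6, -5.4]
opening: 0.0214
```

Emit:
{"api": "apply_moves", "payload": {
  "commands": [0,0,-1.2,0,0,0,1.5,0,0,-1.2,0,0,0,1.5,0,0,-0.8,0,0,0,1.5,0,0,-0.5,0,0,0,1.5,0,0,-0.3,0,0,0,1.5,0,0,0,0,0,0,1.5]
}}

```text
t: 20.35
tool_pos: [0.4258, -0.2569, 0.1383]
orientation: [2.297, 2.129, 0.0]
force: [0.1, -0.0, -5.7]
opening: 0.0216
```

Emit:
{"api": "apply_moves", "payload": {
  "commands": [0,0,-0.3,0,0,0,1.5,0,0,-0.2,0,0,0,1.5,0,0,-0.2,0,0,0,1.5,0,0,0,0,0,0,1.5]
}}

```text
t: 20.85
tool_pos: [0.4264, -0.2574, 0.1317]
orientation: [2.295, 2.128, 0.001]
force: [0.1, 0.1, -5.0]
opening: 0.0216
```

Emit:
{"api": "apply_moves", "payload": {
  "commands": [0,0,-0.15,0,0,0,1.5,0,0,-0.1,0,0,0,1.5,0,0,0,0,0,0,1.5]
}}

```text
t: 21.22
tool_pos: [0.4269, -0.2582, 0.1313]
orientation: [2.294, 2.127, 0.0]
force: [-1.3, 1.5, -0.7]
opening: 0.0214
```

Contact: the load is gone at the expected height. Release slowly and retreat.

Emit:
{"api": "apply_moves", "payload": {
  "commands": [0,0,0,0,0,0,2.4,0,0,0,0,0,0,3,0,0,0,0,0,0,5,0,0,0,0,0,0,5,0,0,0,0,0,0,5],
  "squeeze": 5
}}

```text
t: 21.85
tool_pos: [0.4281, -0.2587, 0.1319]
orientation: [2.292, 2.125, 0.002]
force: [0.2, -0.1, -0.7]
opening: 0.0494
```

Emit:
{"api": "apply_moves", "payload": {
  "commands": [0,0,1,0,0,0,5,0,0,3,0,0,0,5,0,0,4,0,0,0,5,0,0,4,0,0,0,5,0,0,4,0,0,0,5,0,0,4,0,0,0,5,-2,0,2,0,0,0,5,0,0,0,0,0,0,5]
}}

```text
t: 22.85
tool_pos: [0.4064, -0.2575, 0.3638]
orientation: [2.289, 2.123, 0.003]
force: [0.4, 0.6, -0.1]
opening: 0.0503
```

```bash
python3 - <<'E'
from h import *
tool()
for c in ["side","top","wrist"]:
    im,d=read_camera(c);cv2.imwrite(f"pics/end_{c}.png",im)
    if c!="wrist":reds(c,im,d)
    for q in ["kettle","kettle_grip","cup_mid","bottle_mid","tin_mid","roller_mid"]:
        print(c,q,[(round(r["conf"],2),np.round(w(r["point"],c),3).tolist()) for r in spot_point(q,c)[:2]])
E
```

```text
t 22.85 tcp [ 0.4064 -0.2575  0.3638] toolz [ 0.015 -0.013 -1.   ] jaw [ 0.997 -0.075  0.016] F [ 0.4  0.6 -0.1] op 0.0503 q [-0.67 -0.22  1.57 -0.    1.78 -0.6 ]
side red 18 [272. 219.] med [0.545 0.145 0.157] top [0.5447 0.1436 0.1635] [0.004 0.015 0.008]
side red 36 [265. 273.] med [0.55  0.407 0.157] top [0.5515 0.4058 0.1681] [0.009 0.011 0.008]
side red 32 [374. 287.] med [0.258 0.454 0.158] top [0.2573 0.4507 0.1658] [0.007 0.012 0.01 ]
side red 54 [372. 328.] med [0.278 0.604 0.159] top [0.2785 0.6005 0.1652] [0.01  0.014 0.009]
side kettle [(0.92, [0.734, 0.263, -0.001]), (0.8, [0.428, -0.26, 0.006])]
side kettle_grip [(0.72, [0.734, 0.258, 0.143]), (0.67, [0.43, -0.262, 0.146])]
side cup_mid [(0.64, [0.576, -0.265, 0.043]), (0.52, [0.525, 0.274, -0.004])]
side bottle_mid [(0.57, [0.454, -0.001, 0.103])]
side tin_mid [(0.82, [0.62, 0.004, 0.047]), (0.27, [0.427, -0.261, 0.007])]
side roller_mid [(0.92, [0.799, 0.021, 0.03])]
top red 16 [260. 206.] med [0.543 0.138 0.169] top [0.5439 0.1389 0.1707] [0.008 0.008 0.008]
top red 15 [ 78. 308.] med [0.277 0.599 0.167] top [0.278  0.5976 0.1684] [0.008 0.01  0.009]
top red 19 [136. 316.] med [0.257 0.447 0.169] top [0.2574 0.447  0.1713] [0.01  0.012 0.01 ]
top kettle [(0.88, [0.43, -0.256, 0.004]), (0.72, [0.735, 0.264, 0.003])]
top kettle_grip [(0.91, [0.426, -0.262, 0.152]), (0.65, [0.735, 0.264, 0.148])]
top cup_mid [(0.79, [0.573, -0.265, 0.047]), (0.49, [0.485, -0.24, -0.0])]
top bottle_mid [(0.71, [0.482, -0.243, -0.001]), (0.58, [0.459, 0.0, 0.104])]
top tin_mid [(0.85, [0.621, 0.009, 0.047])]
top roller_mid [(0.81, [0.803, 0.018, 0.028])]
wrist kettle [(0.77, [0.428, -0.261, -0.003])]
wrist kettle_grip [(0.89, [0.425, -0.262, 0.146])]
wrist cup_mid [(0.64, [0.574, -0.266, 0.04])]
wrist bottle_mid []
wrist tin_mid []
wrist roller_mid [(0.4, [0.574, -0.268, 0.041])]
```

View pics/end_side.png

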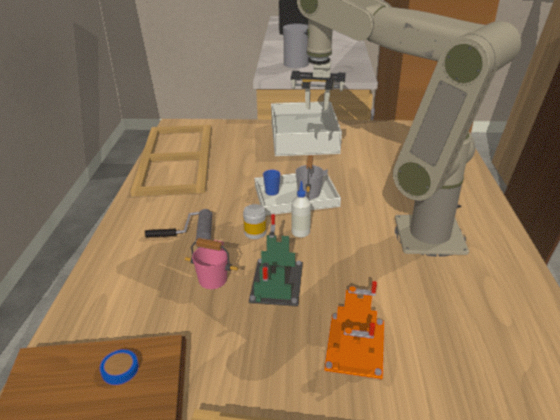

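The kettle stands upright in the tray beside the blue cup (side view, about pixel 310,183). Both knobs are swung out (265,273 and 272,219), and the other objects are in place.

```bash
python3 -c "
from plant import *
print(close_job())"
```

```text
the job is handed in; nothing more can be done
None
```

The job is handed in at about 23 s on the robot's clock; no verdict was reported. I swung both keepers out to about 1.5 rad while the kettle still hung there. Then I gripped the wooden grip with 50 N, lifted the kettle straight up, carried it over the bottle, and set it down in the wash tray.

- **Kettle:** the last pictures put it at (0.428, -0.260), with its underside about 5 mm above the bench, which is the tray floor. One wrist reading gave -3 mm, within the network's spread of a few mm. In the tray's frame that is about x = -0.054, y = -0.003 m. The grip stands directly above the foot, so the kettle is upright.
- **Forces:** the force at the wrist never read more than about 10 N at the end of any move. I had no direct reading of the contact between kettle and stand or between kettle and tray.
- **Keepers:** both knobs still showed swung out after the lift. The last top view picked up only the right knob; the left one was confirmed from the side.
- **Other objects:** cup, bottle, tin and roller are within about 5 mm of where they began. A few network hits disagreed, such as "bottle" found at the tray's centre. I put them down to false detections, because other hits matched the starting positions and the pictures showed the things in place.

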